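Reverse the accessory row from strike tray to show rack

TASK

The next show is rigged from the other end, so move the four lighting accessories from the plywood strike tray to the aluminium show rack with their row reversed: the one at the left end of the tray as the robot sees it goes to the rack's right end, and so on through the row. Stand each one the same way up as it stood on the tray, down on the rack floor in the middle of its own bay.

Things in the scene. Friction and masses are not known exactly. Their poses are not given: they have to be found in the camera images.
- lens_tube: chrome lens tube, an upright tube with a dark lens 7 mm below its upper rim (to be gripped over its outside), outside diameter 56, wall 4, height 54 mm; origin at the centre of its underside, z up along the tube; 0.16 kg; stands on one of the tray's pads
- pipe_clamp: aluminium pipe clamp standing on its flat foot: 36 mm thick along its x over its full height, foot 46 mm along y and 24 mm high, above it a C-shaped jaw about 40 mm wide, 58 mm high in all, a small screw stub on its +y side reaching 36 mm from the centre; flat parallel faces at x = +-18 mm, to be gripped along x low on the solid foot; origin at the centre of its underside, z up; 0.25 kg
- glass_disc: cobalt glass disc in a dark steel ring mount, lying flat: outside diameter 58, height 22 mm; origin at the centre of its underside, z up; 0.13 kg
- gel_frame: small square steel gel frame lying flat: 56 x 56 mm outside, 16 mm thick, 36 mm square window; sides along its x and y; origin at the centre of its underside, z up; 0.15 kg
- pad_lens_tube: thin black rubber pad 66 x 66 x 3 mm fixed on the plywood tray, on which the lens tube stands at the start; origin at the centre of its underside, its top 3 mm higher. It only marks that thing's starting place in the row and never moves
- pad_pipe_clamp: thin black rubber pad 66 x 66 x 3 mm fixed on the plywood tray, on which the pipe clamp stands at the start; origin at the centre of its underside, its top 3 mm higher. It only marks that thing's starting place in the row and never moves
- pad_glass_disc: thin black rubber pad 66 x 66 x 3 mm fixed on the plywood tray, on which the glass disc stands at the start; origin at the centre of its underside, its top 3 mm higher. It only marks that thing's starting place in the row and never moves
- pad_gel_frame: thin black rubber pad 66 x 66 x 3 mm fixed on the plywood tray, on which the gel frame stands at the start; origin at the centre of its underside, its top 3 mm higher. It only marks that thing's starting place in the row and never moves
- tray: strike tray, a fixed plywood board 84 (x) x 330 (y) x 10 mm that carries the four pads in a row along its y at y = +120, +40, -40, -120 mm; origin at the centre of its underside, x away from the robot and y to the robot's left (turned by at most 0.2 rad). It may lie nearer to the robot or farther from it than the rack
- rack: show rack, a fixed aluminium board 84 (x) x 330 (y) x 10 mm with five dark steel ribs, 6 mm thick and 8 mm high above the board, across it at y = +160, +80, 0, -80, -160 mm; they part four bays 74 mm wide, open to the front and back, with centres at y = +120, +40, -40, -120 mm, x = 0, floor 10 mm above the origin; origin at the centre of its underside, x away from the robot and y to the robot's left (turned by at most 0.2 rad)
Things that resemble listed ones, but are neither listed nor needed, are in the scene too. There is more than one size of the lens_tube; the one meant has the size given above.

How it is judged:
By the outcome, as a careful person would: the job done as asked, in the order asked, and still so for the second after the job is handed in, with the robot touching nothing.
It also fails if it takes over 96 s, if anything falls off the work surface, if the arm or the gripper's body presses on something with over 40 N, if the wrist force passes 120 N, or if a joint passes its speed limit or range.

ROBOT

A 7-joint arm with a two-finger parallel gripper is mounted at the origin on the work surface. World frame = base frame: x ahead of the robot, y to its left, z up, the work surface at z = 0. Lengths are in m, angles in rad, forces in N, time in s.
With the tool pointing down it reaches from about 0.425 to 0.925 m from the base axis. Payload 6.8 kg.
Tool frame: the origin (TCP) lies midway between the tips of the shut fingers; the grasp point (between the pads) lies 19 mm behind it; z points along the fingers, y is the line along which they close (so a half turn about z gives the same grasp; the last joint's range is limited). The gripper opens to 85 mm and grips with 20 to 120 N. Pads are 22 mm wide; open, the fingers measure 114 mm over their backs; the gripper's body (76 mm by 85 mm) begins 54 mm behind the grasp point. The pads swing forward as they close: fully open they stand 13 mm farther back than shut.
Start: joints at [-0.108, 0.477, 0.022, 1.555, -0.011, 1.109, -0.083], TCP at [0.675, 0, 0.231] pointing down, gripper open.
Joint ranges: [-2.96, 2.96], [-0.34, 2.1], [-1.41, 1.46], [0.24, 2.44], [-1.37, 4.51], [0.17, 1.92], [-2.96, 2.96]. Speed limits (rad/s): [2.39, 2.39, 3.14, 3.14, 3.14, 3.14, 3.14].

INTERFACE

Orientations are given as a unit quaternion [w, x, y, z].
In Python, from station import readout, imaging, hand_in gives the robot as it stands.
- The arm moves only by the tool drive_tool, never from a script. Its argument "series" is a list of rows, each a list of 5 numbers: the shift along the tool's x, y, z in cm, then the turn about the tool's z in degrees, then the closure, from -1 (fully open) to 1 (shut). A call has 1 to 8 rows; each row shifts and turns the commanded pose from where the row before left it, along the tool's axes as they then stand; what a row does not reach is not made up. A row lasts 1/10 s, in which the tool goes at most 50 mm and 8.59 degrees, less where a joint would pass 70% of its speed; a pose out of reach is approached as far as the arm can. A call with a gripper value outside its range is refused whole. The fingers move at their own pace and stop on an object; "squeeze" is the grip in N (left out, the last holds). Time passes only in rows, so rows that do not move let the fingers close. It gives the time, the measured TCP pose, the force, the opening and the grip force at its end, in the units of the state.
- readout.get_obs(): the state, without advancing time (a new reading comes with each control period).
- imaging.read_camera(name): name is "scene" or "side" or "wrist"; returns the picture (400x640x3 uint8, red, green, blue); there is no depth.
- imaging.camera_model(name): a dict with "vfov" (degrees; the focal length in pixels is half the picture's height over the tangent of half this angle, whatever the lens; pixels are square), "cx", "cy" (the principal point, pixels), "distortion" ([k1, k2, p1, p2, k3] as OpenCV has them; the pictures are not rectified), "xyz" and "orientation" of the camera in the world. Camera axes: x right, y down, z forward; pixel columns grow to the right and rows downward; lengths in m; the calibration is good to about 2 mm. A picture is of the moment at which its call begins: read the wrist's pose just before it. camera_model takes no time and is no camera call; for the wrist camera it gives the pose at the moment of the call.
- hand_in(): hands the job in; it is judged then, once.
Trained networks look in the newest picture that a camera, given by its name, has taken for a name from the list of things; names that differ only in an ending like _2 or _b are one class to them, and where a whole thing is asked for, a point or a joint stands for the part that bears it (a point fixed in the world has none). Each returns a list of dicts, best first, with "conf" (0 to 1); they miss things now and then, are a little off and sometimes report something else, mostly with a low value. They report only what shows in the picture. A call takes as long as a camera call. They do not tell look-alikes from the thing itself.
- imaging.cut_out(thing, camera): "mask" (400x640 bool, what is visible of it) and "centre" ([column, row] in pixels, amid what is visible of it).
The state is a dict: "t": time; "q": joint angles; "joint_vel": joint speeds; "joint_torque": joint torques, N m; "eef_pos": TCP position; "tool_rot": TCP orientation; "contact_force": force on the tool from outside, world axes, zero at the start; "torque": the same for the moment, N m; "gripper_width": opening from 0.0 (shut) to 1.0 (fully open); "grasp_force": force on a finger pad.
Only numpy, scipy, OpenCV 4.12 (cv2) and the standard library are available. Lean on these libraries where they do the work, as an engineer would, in place of code of your own. Each camera call takes 0.05 s, during which the arm holds its last target. There are 200 camera calls.

## Working session

There is one attempt and no reset: what is moved stays moved. The work goes in short steps, Python scripts to look and compute and a tool call to move; the robot and the scene stay as the last step left them, time stands still between calls to the robot, and variables do not carry over. Pictures are saved under pics/ and viewed, at most 14 in all, crops included, and the job is handed in when it is done.

Besides the shell and the picture viewer there is one more tool, called after "Emit:" as a command line: name --pt "numbers of a row" for each row, then --argument value for the rest. drive_tool: Moves the arm, as the interface text tells. Its arguments: {"type":"object","properties":{"series":{"type":"array"},"squeeze":{"type":"number"}},"required":["series"]}

```bash
ls; mkdir -p pics
python3 - <<'E'
from station import readout, imaging
import cv2
o=readout.get_obs();print({k:o[k] for k in('t','eef_pos','tool_rot','gripper_width','contact_force')})
for n in('scene','side','wrist'):
    m=imaging.camera_model(n);print(n,m)
    cv2.imwrite(f'pics/{n}0.png',imaging.read_camera(n)[:,:,::-1])
E
```

```text
pics
{'t': 0.0, 'eef_pos': array([ 6.74424562e-01, -4.17168816e-05,  2.30299073e-01]), 'tool_rot': array([-5.95459759e-04,  7.07133801e-01,  7.07079174e-01, -6.89685925e-04]), 'gripper_width': 1.0009413967645355, 'contact_force': array([-0.80264787, -0.76597195, -0.5752824 ])}
scene {'vfov': 52.51659388486594, 'cx': 317.7710457453555, 'cy': 202.46975738174316, 'distortion': array([0.01064274, 0.        , 0.        , 0.        , 0.        ]), 'xyz': array([ 0.95482181, -0.24253388,  0.48869748]), 'orientation': array([-0.33221325,  0.79302422,  0.46600428, -0.20877491])}
side {'vfov': 46.784418269931926, 'cx': 327.7508496568923, 'cy': 189.690985604597, 'distortion': array([0.03378578, 0.        , 0.        , 0.        , 0.        ]), 'xyz': array([ 0.28405003, -0.47524637,  0.50943434]), 'orientation': array([-0.38867197,  0.8780043 , -0.25947595,  0.10351221])}
wrist {'vfov': 70.4765264501653, 'cx': 319.4006489906135, 'cy': 199.56220385479847, 'distortion': array([-0.02417033,  0.        ,  0.        ,  0.        ,  0.        ]), 'xyz': array([0.67463131, 0.08024122, 0.3731565 ]), 'orientation': array([ 1.58366710e-01,  9.87379755e-01, -7.19510022e-05, -1.09552680e-03])}
```

View pics/scene0.png

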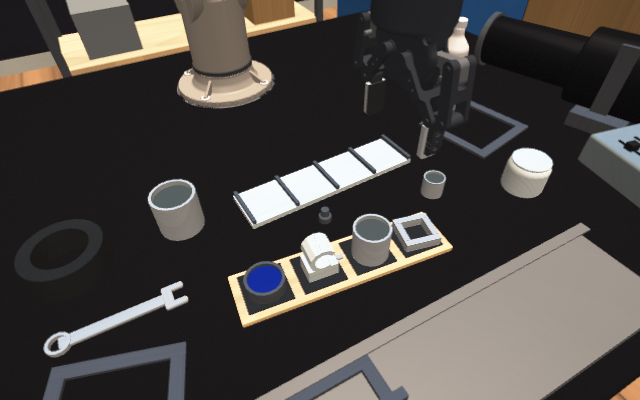

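View pics/side0.png

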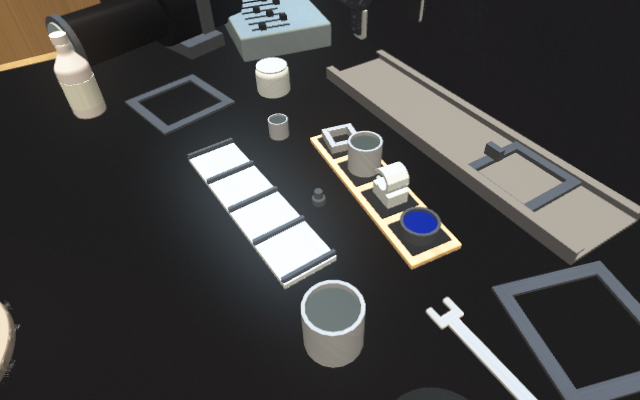

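View pics/wrist0.png

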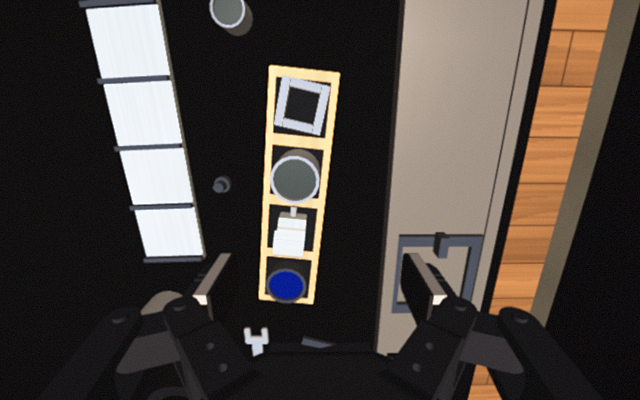

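The pictures show the following:
- The tray row from robot-left (wrist view, top to bottom) is gel frame (303,105), tube (296,180), clamp (291,233), disc (286,285).
- The rack is the white board at left in the wrist view (145,130), nearer the robot.
- There are three tube candidates in the scene view: a big one at (178,210), a small one at (433,184), and one on a tray pad at (371,240). The tray one fits the description, and I'll check its size.

Next I'll measure by fitting silhouettes in all three views.

```bash
cat > h.py <<'E'
import numpy as np, cv2
from scipy.spatial.transform import Rotation as R
from scipy.optimize import minimize
def cam(m):
    f=200/np.tan(np.radians(m['vfov']/2)); q=m['orientation']
    Rc=R.from_quat([q[1],q[2],q[3],q[0]]).as_matrix()
    return dict(K=np.array([[f,0,m['cx']],[0,f,m['cy']],[0,0,1]]),d=np.array(m['distortion']),R=Rc,t=np.array(m['xyz']))
def proj(c,P):
    return cv2.projectPoints(np.asarray(P,float),cv2.Rodrigues(c['R'].T)[0],-c['R'].T@c['t'],c['K'],c['d'])[0][:,0]
def ray(c,uv):
    n=cv2.undistortPoints(np.array([[uv]],float),c['K'],c['d'])[0,0]
    v=c['R']@np.r_[n,1]; return v/np.linalg.norm(v)
def box(x,y,z0,z1): return np.array([[a,b,z] for a in(-x/2,x/2) for b in(-y/2,y/2) for z in(z0,z1)])
def cyl(d,h):
    a=np.linspace(0,2*np.pi,48,endpoint=False)
    return np.array([[d/2*np.cos(t),d/2*np.sin(t),z] for t in a for z in(0,h)])
def place(P,x,y,z,yaw): return P@R.from_euler('z',yaw).as_matrix().T+[x,y,z]
def sil(c,parts,p,sc=4):
    im=np.zeros((400*sc,640*sc),np.uint8)
    for P in parts:
        u=proj(c,place(P,*p)); h=cv2.convexHull(((u+.5)*sc*16).astype(np.int32))
        cv2.fillConvexPoly(im,h,1,shift=4)
    return cv2.resize(im.astype(np.float32),(640,400),interpolation=cv2.INTER_AREA)
def cost(p,parts,views):
    s=0
    for c,m in views:
        a=sil(c,parts,p); s+=np.abs(a-m).sum()/m.sum()
    return s/len(views)
def fit(p0,parts,views,step=(.008,.008,.006,.08),yaw=True):
    p0=np.array(p0,float); n=4 if yaw else 3
    f=lambda v: cost(np.r_[v,p0[3:]] if n==3 else v,parts,views)
    S=np.vstack([p0[:n]]+[p0[:n]+np.eye(n)[i]*step[i] for i in range(n)])
    r=minimize(f,p0[:n],method='Nelder-Mead',options=dict(initial_simplex=S,xatol=2e-4,fatol=1e-4,maxiter=150))
    return (np.r_[r.x,p0[3:]] if n==3 else r.x),r.fun
mm=1e-3
MODEL=dict(lens_tube=[cyl(.056,.054)],glass_disc=[cyl(.058,.022)],gel_frame=[box(.056,.056,0,.016)],
 pipe_clamp=[box(.036,.046,0,.024),box(.036,.040,.02,.058)],rack=[box(.084,.330,0,.010)]+[box(.084,.006,0,.018)+[0,y,0] for y in(.16,.08,0,-.08,-.16)],
 tray=[box(.084,.330,0,.010)])
E
python3 - <<'E'
from station import readout, imaging
import pickle,numpy as np
from h import *
D={}
for n in('scene','side','wrist'):
    m=imaging.camera_model(n)
    im=imaging.read_camera(n); D[n]=dict(m=m,im=im,det={})
    for t in('lens_tube','pipe_clamp','glass_disc','gel_frame','tray','rack'):
        r=imaging.cut_out(t,n); D[n]['det'][t]=r
        print(n,t,[(np.round(d['centre']).tolist(),round(d['conf'],2),int(d['mask'].sum())) for d in r])
pickle.dump(D,open('d0.pkl','wb'))
E
```

```text
scene lens_tube [([433.0, 182.0], 0.94, 538), ([369.0, 242.0], 0.9, 1810), ([176.0, 209.0], 0.63, 2554)]
scene pipe_clamp [([314.0, 258.0], 0.81, 1457)]
scene glass_disc [([264.0, 279.0], 0.55, 1528)]
scene gel_frame [([417.0, 236.0], 0.61, 1119)]
scene tray [([324.0, 286.0], 0.6, 3855)]
scene rack [([317.0, 180.0], 0.82, 6209)]
side lens_tube [([281.0, 124.0], 0.82, 501), ([365.0, 152.0], 0.8, 1433), ([335.0, 322.0], 0.65, 4673), ([420.0, 225.0], 0.41, 1288)]
side pipe_clamp []
side glass_disc [([419.0, 225.0], 0.88, 1378)]
side gel_frame [([340.0, 135.0], 0.97, 554)]
side tray [([386.0, 221.0], 0.86, 2103)]
side rack [([260.0, 215.0], 0.86, 8915), ([354.0, 178.0], 0.74, 283), ([366.0, 153.0], 0.62, 1421)]
wrist lens_tube [([230.0, 15.0], 0.72, 1236), ([158.0, 301.0], 0.72, 464), ([295.0, 174.0], 0.71, 2181)]
wrist pipe_clamp [([289.0, 232.0], 0.98, 1362)]
wrist glass_disc [([286.0, 281.0], 0.91, 1386)]
wrist gel_frame [([287.0, 95.0], 0.88, 1457), ([296.0, 262.0], 0.38, 363)]
wrist tray [([303.0, 150.0], 0.85, 4601)]
wrist rack [([148.0, 122.0], 0.75, 18140)]
```

Run:
```python
import pickle
from h import *
D=pickle.load(open('d0.pkl','rb')); C={n:cam(D[n]['m']) for n in D}
def at(n,u):
    c=C[n]; v=ray(c,u); return c['t']+v*(.02-c['t'][2])/v[2]
pick={'lens_tube':dict(scene=1,side=1,wrist=2),'pipe_clamp':dict(scene=0,wrist=0),'glass_disc':dict(scene=0,side=0,wrist=0),'gel_frame':dict(scene=0,side=0,wrist=0),'tray':dict(scene=0,side=0,wrist=0),'rack':dict(scene=0,side=0,wrist=0)}
def fill(m,hull):
    cs=cv2.findContours(m.astype(np.uint8),cv2.RETR_EXTERNAL,cv2.CHAIN_APPROX_NONE)[0]
    cs=[c for c in cs if len(c)>8]
    if hull: cs=[cv2.convexHull(np.vstack(cs))]
    return cv2.drawContours(np.zeros((400,640),np.uint8),cs,-1,1,-1).astype(np.float32)
for t,s in pick.items():
    V={n:(C[n],fill(D[n]['det'][t][i]['mask'],t in('tray','gel_frame'))) for n,i in s.items()}
    g=at('wrist',D['wrist']['det'][t][s['wrist']]['centre']); g=[g[0],g[1],0 if t in('tray','rack') else .013,0]
    if t in('tray','rack'): g=at('scene',D['scene']['det'][t][0]['centre']); g=[g[0],g[1],0,0]
    best=min((fit(g[:3]+[y],MODEL[t],list(V.values()),yaw=t not in('lens_tube','glass_disc')) for y in((-.15,.15) if t!='pipe_clamp' else (-.3,0,.3))),key=lambda r:r[1])
    print(t,np.round(best[0],4),round(best[1],3),{n:round(float(cost(best[0],MODEL[t],[V[n]])),3) for n in V})
    for n in V:
        S=sil(C[n],MODEL[t],best[0]); 
        for c in cv2.findContours((S>.5).astype(np.uint8),0,2)[0]: cv2.drawContours(D[n]['im'],[c],-1,(255,0,0),1)
    if t in('lens_tube','glass_disc'):
        for k in(.9,.95,1.05,1.1):
            b=fit(best[0],[P*k for P in MODEL[t]],list(V.values()),yaw=False); print('  scale',k,round(b[1],3),b[0][2].round(4))
a=cv2.resize(D['scene']['im'][120:330,220:470],None,fx=2,fy=2);b=cv2.resize(D['wrist']['im'][:310,60:360],None,fx=1.35,fy=1.35)
b=cv2.resize(D['wrist']['im'][60:310,220:360],None,fx=2,fy=2)[:420]
im=np.hstack([a,b[:420]]); cv2.imwrite('pics/ov.png',im[:,:,::-1]); print(im.shape)
```

```text
lens_tube [ 0.6457  0.0022  0.0129 -0.15  ] 0.043 {'scene': 0.041, 'side': 0.052, 'wrist': 0.035}
  scale 0.9 0.157 0.0202
  scale 0.95 0.076 0.0158
  scale 1.05 0.123 0.0087
  scale 1.1 0.218 0.0036
pipe_clamp [ 0.6357 -0.0785  0.0095 -0.1137] 0.163 {'scene': 0.156, 'wrist': 0.17}
glass_disc [ 0.6263 -0.1589  0.0129  0.15  ] 0.048 {'scene': 0.04, 'side': 0.044, 'wrist': 0.061}
  scale 0.9 0.149 0.0167
  scale 0.95 0.06 0.0139
  scale 1.05 0.141 0.0102
  scale 1.1 0.243 0.0076
gel_frame [ 0.6526  0.0815  0.0131 -0.2292] 0.116 {'scene': 0.036, 'side': 0.279, 'wrist': 0.033}
tray [ 0.6392 -0.0405 -0.0012 -0.1047] 0.131 {'scene': 0.138, 'side': 0.231, 'wrist': 0.024}
rack [0.4565 0.0325 0.001  0.0382] 0.027 {'scene': 0.034, 'side': 0.02, 'wrist': 0.026}
(420, 780, 3)
```

View pics/ov.png

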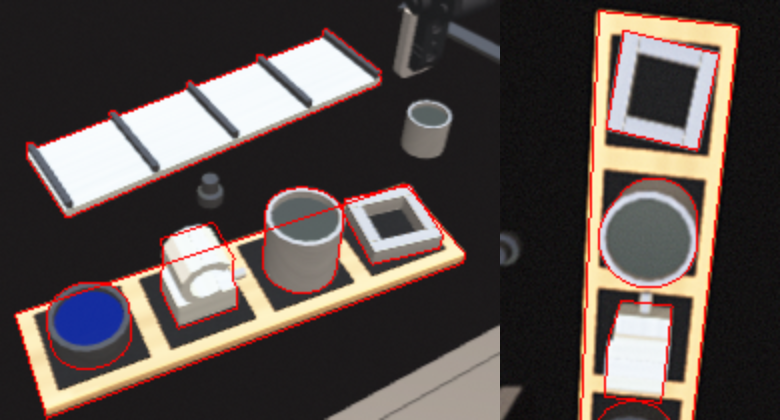

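The overlay shows that the outlines fit, with the tray row as described. The tray tube matches the 56 × 54 mm size (scale 1.0, base at z=13 mm), so it is the one meant. The tube at scene (433,182) is too small and the one at (176,209) too big. Now I'll refine the clamp and set up a move planner.

```bash
cat > plan.py <<'E'
from station import readout
from h import *
def yaw_axes():
    o=readout.get_obs(); q=o['tool_rot']; M=R.from_quat([q[1],q[2],q[3],q[0]]).as_matrix()
    return o,M,np.arctan2(-M[0,0],M[1,0])   # tool x = world +y at yaw 0
def plan(x,y,z,yaw):
    o,M,w=yaw_axes(); d=M.T@(np.array([x,y,z])-o['eef_pos'])*100
    print('t',round(o['t'],2),'pos',o['eef_pos'].round(4),'yaw',round(np.degrees(w),1),'-> shift cm',d.round(2),'turn',round(-np.degrees(yaw-w),1),'w',round(o['gripper_width'],3),'F',o['contact_force'].round(1))
E
python3 - <<'E'
import pickle
from plan import *
D=pickle.load(open('d0.pkl','rb')); C={n:cam(D[n]['m']) for n in D}
a=np.linspace(0,2*np.pi,40)
ring=np.array([[x,.02*np.cos(t),.038+.02*np.sin(t)] for x in(-.018,.018) for t in a])
stub=np.array([[.004*np.cos(t),y,z0+.004*np.sin(t)] for y in(.018,.036) for t in a for z0 in(.041,)])
M=[box(.036,.046,0,.024),ring,stub]
V=[(C[n],D[n]['det']['pipe_clamp'][0]['mask'].astype(np.float32)) for n in('scene','wrist')]
for y in(-.3,-.1,.1):
    p,c=fit([.636,-.079,.013,y],M,V); print(p.round(4),round(c,3),[round(float(cost(p,M,[v])),3) for v in V])
# obstacles, at z=.01
for n,u in(('wrist',(221,188)),('scene',(325,221)),('wrist',(236,30)),('scene',(433,192))):
    c=C[n];v=ray(c,u);print(n,u,(c['t']+v*(.005-c['t'][2])/v[2]).round(3))
plan(.6526,.0815,.10,-.229)
E
```

```text
[ 0.636  -0.0793  0.013  -0.1169] 0.093 [0.108, 0.078]
[ 0.6361 -0.0792  0.0131 -0.1187] 0.093 [0.108, 0.078]
[ 0.6361 -0.0792  0.0131 -0.1065] 0.093 [0.108, 0.078]
wrist (221, 188) [ 0.541 -0.025  0.005]
scene (325, 221) [ 0.552 -0.021  0.005]
wrist (236, 30) [0.578 0.165 0.005]
scene (433, 192) [0.584 0.178 0.005]
t 1.2 pos [0.675  0.     0.2313] yaw -0.0 -> shift cm [ 8.15 -2.24 13.13] turn 13.1 w 0.999 F [ 0.3  0.5 -0.4]
```

Emit:
drive_tool --pt "2.04 -0.56 3.28 0 -1" --pt "2.04 -0.56 3.28 0 -1" --pt "2.04 -0.56 3.28 0 -1" --pt "2.03 -0.56 3.29 0 -1" --pt "0 0 0 6.5 -1" --pt "0 0 0 6.6 -1" --pt "0 0 0 0 -1" --pt "0 0 0 0 -1" --squeeze 50

```text
t: 2.0
eef_pos: [0.6529, 0.0815, 0.1002]
tool_rot: [0.0, 0.782, 0.623, 0.0]
contact_force: [-0.6, 0.3, -0.4]
gripper_width: 1.003
grasp_force: 0.0
```

```bash
python3 -c "
from plan import *
plan(.6526,.0815,.012,-.229)"
```

```text
t 2.0 pos [0.6529 0.0815 0.1002] yaw -12.9 -> shift cm [-0.   -0.03  8.82] turn 0.2 w 1.003 F [-0.6  0.3 -0.4]
```

Emit:
drive_tool --pt "0 0 3 0 -1" --pt "0 0 3 0 -1" --pt "0 0 1.5 0 -1" --pt "0 0 1.3 0 -1" --pt "0 0 0 0 -1" --pt "0 0 0 0 1" --pt "0 0 0 0 1" --pt "0 0 0 0 1"

```text
t: 2.8
eef_pos: [0.654, 0.0817, 0.0137]
tool_rot: [0.001, 0.783, 0.622, 0.001]
contact_force: [-0.3, -0.4, 5.1]
gripper_width: 0.64
grasp_force: 54.2
```

Emit:
drive_tool --pt "0 0 0 0 1" --pt "0 0 0 0 1" --pt "0 0 0 0 1" --pt "0 0 0 0 1"

```text
t: 3.2
eef_pos: [0.654, 0.0817, 0.0137]
tool_rot: [0.001, 0.783, 0.622, 0.001]
contact_force: [0.6, -0.1, 7.0]
gripper_width: 0.64
grasp_force: 54.4
```

Emit:
drive_tool --pt "0 0 -1.5 0 1" --pt "0 0 -3 0 1" --pt "0 0 -3.5 0 1" --pt "0 0 -2 0 1" --pt "0 0 0 0 1"

```text
t: 3.7
eef_pos: [0.6549, 0.0818, 0.1165]
tool_rot: [0.002, 0.783, 0.622, 0.003]
contact_force: [1.0, 0.0, -2.1]
gripper_width: 0.638
grasp_force: 53.6
```

```bash
cat >> plan.py <<'E'
RX,RY,RW=.4565,.0325,.038
def bay(yb): return RX-np.sin(RW)*yb, RY+np.cos(RW)*yb
E
python3 -c "
from plan import *
plan(*bay(-.12),.10,RW)"
```

```text
t 3.7 pos [0.6549 0.0818 0.1165] yaw -13.1 -> shift cm [-20.89 -15.05   1.49] turn -15.3 w 0.638 F [ 1.   0.  -2.1]
```

Emit:
drive_tool --pt "-3.48 -2.5 0 0 1" --pt "-3.48 -2.5 0 0 1" --pt "-3.48 -2.51 0 0 1" --pt "-3.48 -2.51 0 0 1" --pt "-3.48 -2.51 0 0 1" --pt "-3.48 -2.51 0.5 0 1" --pt "0 0 0.5 -7.6 1" --pt "0 0 0.5 -7.7 1"

```text
t: 4.5
eef_pos: [0.4568, -0.0889, 0.0965]
tool_rot: [-0.001, 0.692, 0.722, -0.001]
contact_force: [0.3, -0.0, -1.2]
gripper_width: 0.638
grasp_force: 53.6
```

Emit:
drive_tool --pt "0 0 0 0 1" --pt "0 0 0 0 1"

```text
t: 4.7
eef_pos: [0.4584, -0.0877, 0.0967]
tool_rot: [-0.0, 0.695, 0.719, -0.0]
contact_force: [0.7, 0.5, -0.9]
gripper_width: 0.638
grasp_force: 53.6
```

```bash
python3 -c "
from plan import *
plan(*bay(-.12),.0125,RW)"
```

```text
t 4.7 pos [ 0.4584 -0.0877  0.0967] yaw 2.0 -> shift cm [0.02 0.28 8.42] turn -0.2 w 0.638 F [ 0.7  0.5 -0.9]
```

Emit:
drive_tool --pt "0.02 0.28 2.5 0 1" --pt "0 0 2.5 0 1" --pt "0 0 2 0 1" --pt "0 0 0.8 0 1" --pt "0 0 0.3 0 1" --pt "0 0 0 0 1" --pt "0 0 0 0 1"

```text
t: 5.4
eef_pos: [0.4623, -0.0875, 0.0168]
tool_rot: [0.001, 0.694, 0.72, 0.0]
contact_force: [-0.7, 0.7, -1.2]
gripper_width: 0.639
grasp_force: 53.6
```

```bash
python3 -c "
from plan import *
plan(*bay(-.12),.0125,RW)"
```

```text
t 5.4 pos [ 0.4623 -0.0875  0.0168] yaw 2.2 -> shift cm [ 0.01 -0.13  0.43] turn -0.0 w 0.639 F [-0.7  0.7 -1.2]
```

Emit:
drive_tool --pt "0 -0.13 0.2 0 1" --pt "0 0 0.2 0 1" --pt "0 0 0.1 0 1" --pt "0 0 0 0 1"

```text
t: 5.8
eef_pos: [0.4602, -0.0875, 0.011]
tool_rot: [-0.0, 0.693, 0.72, -0.0]
contact_force: [0.2, 0.4, -1.1]
gripper_width: 0.637
grasp_force: 53.6
```

Emit:
drive_tool --pt "0 0.08 0.1 0 1" --pt "0 0 0 0 1" --pt "0 0 0 0 0.2" --pt "0 0 0 0 -0.2" --pt "0 0 0 0 -1" --pt "0 0 0 0 -1" --pt "0 0 0 0 -1"

```text
t: 6.5
eef_pos: [0.4614, -0.0875, 0.01]
tool_rot: [0.0, 0.693, 0.721, 0.0]
contact_force: [0.8, -0.5, 0.3]
gripper_width: 0.996
grasp_force: 0.0
```

Emit:
drive_tool --pt "0 0 -1 0 -1" --pt "0 0 -3 0 -1" --pt "0 0 -4 0 -1" --pt "0 0 -4 0 -1" --pt "0 0 0 0 -1"

```text
t: 7.0
eef_pos: [0.4646, -0.0879, 0.1354]
tool_rot: [0.004, 0.694, 0.72, 0.003]
contact_force: [0.6, -0.4, 0.6]
gripper_width: 0.998
grasp_force: 0.0
```

Run:
```python
from plan import *
from station import imaging
plan(.6457,.0022,.11,-.105)
m=imaging.camera_model('wrist'); 
cv2.imwrite('pics/w1.png',imaging.read_camera('wrist')[:,:,::-1])
V=[]
for n in('scene','side'):
    c=cam(imaging.camera_model(n)); imaging.read_camera(n); r=imaging.cut_out('gel_frame',n)
    for d in r:
        print(n,d['centre'],d['conf'],d['mask'].sum())
    if r: V.append((c,cv2.drawContours(np.zeros((400,640),np.uint8),[cv2.convexHull(np.argwhere(r[0]['mask'])[:,::-1].astype(np.int32))],-1,1,-1).astype(np.float32)))
p,c=fit([*bay(-.12),.010,.05],MODEL['gel_frame'],V);print(p.round(4),c,bay(-.12))
```

```text
t 7.0 pos [ 0.4646 -0.0879  0.1354] yaw 2.2 -> shift cm [ 8.32 18.41  2.71] turn 8.2 w 0.998 F [ 0.6 -0.4  0.6]
scene [264.3, 202.4] 0.78 827
side [299.0, 253.6] 0.7 1375
[ 0.4605 -0.0877  0.0102  0.0355] 0.03757725656032562 (np.float64(0.46105890263923244), np.float64(-0.08741337042517819))
```

View pics/w1.png

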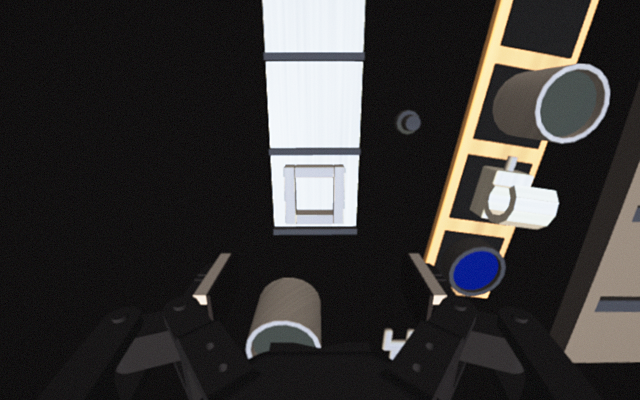

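The frame sits flat in the middle of the right-end bay (wrist (315,195)), about 1 mm off. Next is the tube.

Emit:
drive_tool --pt "1.66 3.68 0 0 -1" --pt "1.66 3.68 0 0 -1" --pt "1.66 3.68 0.7 0 -1" --pt "1.67 3.68 1 0 -1" --pt "1.67 3.69 1 0 -1" --pt "0 0 0 8.2 -1" --pt "0 0 0 0 -1" --pt "0 0 0 0 -1"

```text
t: 8.05
eef_pos: [0.6406, 0.0021, 0.1017]
tool_rot: [-0.001, 0.742, 0.67, -0.001]
contact_force: [0.2, -1.3, -0.7]
gripper_width: 1.0
grasp_force: 0.0
```

```bash
python3 -c "
from plan import *
plan(.6457,.0022,.028,-.105)"
```

```text
t 8.05 pos [0.6406 0.0021 0.1017] yaw -5.8 -> shift cm [0.07 0.52 7.37] turn 0.2 w 1.0 F [ 0.2 -1.3 -0.7]
```

Emit:
drive_tool --pt "0.07 0.52 0 0 -1" --pt "0 0 2 0 -1" --pt "0 0 2 0 -1" --pt "0 0 2 0 -1" --pt "0 0 1.3 0 -1" --pt "0 0 0 0 -1"

```text
t: 8.65
eef_pos: [0.6456, 0.0024, 0.0284]
tool_rot: [-0.001, 0.743, 0.669, -0.001]
contact_force: [0.0, 0.1, 0.1]
gripper_width: 0.996
grasp_force: 0.0
```

Emit:
drive_tool --pt "0 0 0 0 1" --pt "0 0 0 0 1" --pt "0 0 0 0 1" --pt "0 0 0 0 1" --pt "0 0 0 0 1"

```text
t: 9.15
eef_pos: [0.6481, 0.0028, 0.0316]
tool_rot: [0.001, 0.743, 0.669, 0.001]
contact_force: [-1.5, -0.1, 6.7]
gripper_width: 0.641
grasp_force: 53.2
```

Emit:
drive_tool --pt "0 0 -2 0 1" --pt "0 0 -3.5 0 1" --pt "0 0 -4 0 1" --pt "0 0 -2 0 1" --pt "0 0 0 0 1"

```text
t: 9.65
eef_pos: [0.6496, 0.003, 0.1491]
tool_rot: [0.002, 0.743, 0.669, 0.003]
contact_force: [1.0, -1.0, -1.9]
gripper_width: 0.645
grasp_force: 53.5
```

```bash
python3 -c "
from plan import *
plan(*bay(-.04),.14,RW)"
```

```text
t 9.65 pos [0.6496 0.003  0.1491] yaw -6.0 -> shift cm [ -3.04 -18.95   0.77] turn -8.2 w 0.645 F [ 1.  -1.  -1.9]
```

Emit:
drive_tool --pt "-0.76 -4.73 0 0 1" --pt "-0.76 -4.74 0 0 1" --pt "-0.76 -4.74 0 0 1" --pt "-0.76 -4.74 0.5 0 1" --pt "0 0 0.5 -8.2 1" --pt "0 0 0 0 1" --pt "0 0 0 0 1" --pt "0 0 0 0 1"

```text
t: 10.45
eef_pos: [0.4569, -0.0074, 0.1352]
tool_rot: [0.0, 0.694, 0.72, 0.0]
contact_force: [0.8, -0.5, -2.1]
gripper_width: 0.642
grasp_force: 53.7
```

```bash
python3 -c "
from plan import *
plan(*bay(-.04),.029,RW)"
```

```text
t 10.45 pos [ 0.4569 -0.0074  0.1352] yaw 2.1 -> shift cm [-0.02  0.1  10.62] turn -0.1 w 0.642 F [ 0.8 -0.5 -2.1]
```

Emit:
drive_tool --pt "0 0.1 3.5 0 1" --pt "0 0 3.5 0 1" --pt "0 0 2.2 0 1" --pt "0 0 0.8 0 1" --pt "0 0 0.3 0 1" --pt "0 0 0 0 1" --pt "0 0 0 0 1"

```text
t: 11.15
eef_pos: [0.4576, -0.0074, 0.033]
tool_rot: [0.001, 0.694, 0.72, 0.001]
contact_force: [-0.9, -0.5, -1.1]
gripper_width: 0.645
grasp_force: 53.7
```

```bash
python3 -c "
from plan import *
plan(*bay(-.04),.0286,RW)"
```

```text
t 11.15 pos [ 0.4576 -0.0074  0.033 ] yaw 2.2 -> shift cm [-0.01  0.04  0.44] turn -0.0 w 0.645 F [-0.9 -0.5 -1.1]
```

Emit:
drive_tool --pt "0 0.04 0.2 0 1" --pt "0 0 0.2 0 1" --pt "0 0 0.05 0 1" --pt "0 0 0 0 1" --pt "0 0 0 0 1"

```text
t: 11.65
eef_pos: [0.4576, -0.0074, 0.0285]
tool_rot: [0.0, 0.693, 0.72, 0.001]
contact_force: [-2.0, -0.2, 9.9]
gripper_width: 0.644
grasp_force: 54.8
```

Contact with the rack floor is felt. Release and retreat.

Emit:
drive_tool --pt "0 0 0 0 0.2" --pt "0 0 0 0 -0.2" --pt "0 0 0 0 -1" --pt "0 0 0 0 -1" --pt "0 0 0 0 -1"

```text
t: 12.15
eef_pos: [0.457, -0.0075, 0.0275]
tool_rot: [0.0, 0.693, 0.721, 0.0]
contact_force: [-0.4, 0.3, 0.2]
gripper_width: 0.998
grasp_force: 0.0
```

Emit:
drive_tool --pt "0 0 -2 0 -1" --pt "0 0 -3 0 -1" --pt "0 0 -4 0 -1" --pt "0 0 -3 0 -1" --pt "0 0 0 0 -1" --pt "0 0 0 0 -1"

```text
t: 12.75
eef_pos: [0.4571, -0.0075, 0.1478]
tool_rot: [0.0, 0.693, 0.721, 0.001]
contact_force: [-0.7, -0.4, -0.4]
gripper_width: 0.998
grasp_force: 0.0
```

```bash
python3 -c "
from plan import *
plan(.6361,-.0792,.11,-.115)"
```

```text
t 12.75 pos [ 0.4571 -0.0075  0.1478] yaw 2.2 -> shift cm [-7.85 17.61  3.8 ] turn 8.8 w 0.998 F [-0.7 -0.4 -0.4]
```

Emit:
drive_tool --pt "-1.57 3.52 0 0 -1" --pt "-1.57 3.52 0 0 -1" --pt "-1.57 3.52 1 0 -1" --pt "-1.57 3.52 1.4 0 -1" --pt "-1.57 3.53 1.4 0 -1" --pt "0 0 0 4.4 -1" --pt "0 0 0 4.4 -1" --pt "0 0 0 0 -1"

```text
t: 13.55
eef_pos: [0.6346, -0.0792, 0.1068]
tool_rot: [-0.001, 0.747, 0.665, -0.002]
contact_force: [-0.6, 0.5, -1.0]
gripper_width: 0.998
grasp_force: 0.0
```

Emit:
drive_tool --pt "0 0 0 0 -1" --pt "0 0 0 0 -1"

```text
t: 13.75
eef_pos: [0.6354, -0.079, 0.1089]
tool_rot: [-0.0, 0.746, 0.666, -0.0]
contact_force: [-0.6, 0.4, 0.9]
gripper_width: 1.001
grasp_force: 0.0
```

```bash
python3 -c "
from plan import *
plan(.6361,-.0792,.016,-.115)"
```

```text
t 13.75 pos [ 0.6354 -0.079   0.1089] yaw -6.5 -> shift cm [-0.01  0.09  9.29] turn 0.1 w 1.001 F [-0.6  0.4  0.9]
```

Emit:
drive_tool --pt "0 0.09 2.5 0 -1" --pt "0 0 2.5 0 -1" --pt "0 0 2.5 0 -1" --pt "0 0 1.8 0 -1" --pt "0 0 0 0 -1" --pt "0 0 0 0 -1"

```text
t: 14.35
eef_pos: [0.6368, -0.0793, 0.0168]
tool_rot: [-0.0, 0.746, 0.665, -0.0]
contact_force: [0.0, -0.2, 1.3]
gripper_width: 0.997
grasp_force: 0.0
```

Emit:
drive_tool --pt "0 0 0 0 1" --pt "0 0 0 0 1" --pt "0 0 0 0 1" --pt "0 0 0 0 1" --pt "0 0 0 0 1" --pt "0 0 0 0 1" --squeeze 60

```text
t: 14.95
eef_pos: [0.6375, -0.0793, 0.0175]
tool_rot: [0.001, 0.747, 0.665, 0.001]
contact_force: [-1.1, -0.2, 5.4]
gripper_width: 0.405
grasp_force: 59.7
```

Emit:
drive_tool --pt "0 0 -2 0 1" --pt "0 0 -3.5 0 1" --pt "0 0 -4 0 1" --pt "0 0 -3.5 0 1" --pt "0 0 0 0 1" --pt "0 0 0 0 1"

```text
t: 15.55
eef_pos: [0.6366, -0.0792, 0.1467]
tool_rot: [0.0, 0.747, 0.665, 0.0]
contact_force: [0.1, 0.2, -3.8]
gripper_width: 0.41
grasp_force: 59.2
```

```bash
python3 -c "
from plan import *
plan(*bay(.04),.13,RW)"
```

```text
t 15.55 pos [ 0.6366 -0.0792  0.1467] yaw -6.6 -> shift cm [ 12.98 -19.79   1.66] turn -8.8 w 0.41 F [ 0.1  0.2 -3.8]
```

Emit:
drive_tool --pt "2.6 -3.96 0 0 1" --pt "2.6 -3.96 0 0 1" --pt "2.6 -3.96 0 0 1" --pt "2.59 -3.96 0 0 1" --pt "2.59 -3.95 0.5 0 1" --pt "0 0 0.5 -4.4 1" --pt "0 0 0.6 -4.4 1" --pt "0 0 0 0 1"

```text
t: 16.35
eef_pos: [0.4528, 0.0722, 0.1284]
tool_rot: [-0.001, 0.693, 0.721, -0.002]
contact_force: [0.3, -0.7, -1.6]
gripper_width: 0.412
grasp_force: 59.4
```

Emit:
drive_tool --pt "0 0 0 0 1" --pt "0 0 0 0 1"

```text
t: 16.55
eef_pos: [0.4549, 0.072, 0.1301]
tool_rot: [-0.0, 0.694, 0.72, -0.0]
contact_force: [-0.5, 1.2, -2.4]
gripper_width: 0.409
grasp_force: 59.4
```

```bash
python3 -c "
from plan import *
plan(*bay(.04),.0145,RW)"
```

```text
t 16.55 pos [0.4549 0.072  0.1301] yaw 2.1 -> shift cm [ 0.05  0.02 11.56] turn -0.1 w 0.409 F [-0.5  1.2 -2.4]
```

Emit:
drive_tool --pt "0.05 0 4 0 1" --pt "0 0 4 0 1" --pt "0 0 2 0 1" --pt "0 0 0.8 0 1" --pt "0 0 0.4 0 1" --pt "0 0 0 0 1" --pt "0 0 0 0 1"

```text
t: 17.25
eef_pos: [0.456, 0.0731, 0.0195]
tool_rot: [0.001, 0.694, 0.72, 0.001]
contact_force: [-0.0, -0.0, -2.5]
gripper_width: 0.409
grasp_force: 59.4
```

```bash
python3 -c "
from plan import *
plan(*bay(.04),.0142,RW)"
```

```text
t 17.25 pos [0.456  0.0731 0.0195] yaw 2.2 -> shift cm [-0.06 -0.11  0.53] turn -0.0 w 0.409 F [-0.  -0.  -2.5]
```

Emit:
drive_tool --pt "-0.06 -0.11 0.2 0 1" --pt "0 0 0.2 0 1" --pt "0 0 0.1 0 1" --pt "0 0 0 0 1" --pt "0 0 0 0 1"

```text
t: 17.75
eef_pos: [0.4542, 0.0723, 0.0144]
tool_rot: [0.0, 0.693, 0.72, 0.0]
contact_force: [-3.9, -1.6, 9.7]
gripper_width: 0.407
grasp_force: 61.2
```

Contact again. Release, retreat and go for the disc.

Emit:
drive_tool --pt "0 0 0 0 0.2" --pt "0 0 0 0 -0.2" --pt "0 0 0 0 -1" --pt "0 0 0 0 -1" --pt "0 0 0 0 -1" --pt "0 0 0 0 -1"

```text
t: 18.35
eef_pos: [0.454, 0.0723, 0.0134]
tool_rot: [-0.0, 0.693, 0.721, -0.0]
contact_force: [-0.8, 0.2, 0.4]
gripper_width: 1.002
grasp_force: 0.0
```

Emit:
drive_tool --pt "0 0 -2 0 -1" --pt "0 0 -3 0 -1" --pt "0 0 -4 0 -1" --pt "0 0 -4 0 -1" --pt "0 0 0 0 -1" --pt "0 0 0 0 -1" --squeeze 50

```text
t: 18.95
eef_pos: [0.4544, 0.0724, 0.1443]
tool_rot: [0.001, 0.693, 0.721, 0.001]
contact_force: [0.5, 0.0, -0.0]
gripper_width: 1.0
grasp_force: 0.0
```

```bash
python3 -c "
from plan import *
plan(.6263,-.1589,.11,-.105)"
```

```text
t 18.95 pos [0.4544 0.0724 0.1443] yaw 2.2 -> shift cm [-23.77  16.28   3.45] turn 8.2 w 1.0 F [ 0.5  0.  -0. ]
```

Emit:
drive_tool --pt "-3.96 2.71 0 0 -1" --pt "-3.96 2.71 0 0 -1" --pt "-3.96 2.71 0 0 -1" --pt "-3.96 2.71 0 0 -1" --pt "-3.96 2.72 1 0 -1" --pt "-3.97 2.72 1.2 0 -1" --pt "0 0 1.2 8.2 -1" --pt "0 0 0 0 -1"

```text
t: 19.75
eef_pos: [0.6233, -0.16, 0.1052]
tool_rot: [-0.003, 0.744, 0.668, -0.003]
contact_force: [-0.7, 0.7, 0.1]
gripper_width: 0.998
grasp_force: 0.0
```

Emit:
drive_tool --pt "0 0 0 0 -1" --pt "0 0 0 0 -1"

```text
t: 19.95
eef_pos: [0.6254, -0.1574, 0.1094]
tool_rot: [-0.001, 0.742, 0.671, 0.0]
contact_force: [0.3, 0.3, 0.1]
gripper_width: 1.003
grasp_force: 0.0
```

```bash
python3 -c "
from plan import *
plan(.6263,-.1589,.014,-.105)"
```

```text
t 19.95 pos [ 0.6254 -0.1574  0.1094] yaw -5.7 -> shift cm [-0.15  0.11  9.54] turn 0.3 w 1.003 F [0.3 0.3 0.1]
```

Emit:
drive_tool --pt "-0.1 0.1 2.5 0 -1" --pt "0 0 2.5 0 -1" --pt "0 0 2.5 0 -1" --pt "0 0 1.9 0 -1" --pt "0 0 0 0 -1" --pt "0 0 0 0 -1"

```text
t: 20.55
eef_pos: [0.627, -0.1594, 0.0163]
tool_rot: [0.0, 0.743, 0.67, 0.0]
contact_force: [-0.4, 0.3, 0.3]
gripper_width: 1.004
grasp_force: 0.0
```

```bash
python3 -c "
from plan import *
plan(.6263,-.1589,.014,-.105)"
```

```text
t 20.55 pos [ 0.627  -0.1594  0.0163] yaw -5.9 -> shift cm [ 0.04 -0.07  0.23] turn 0.1 w 1.004 F [-0.4  0.3  0.3]
```

Emit:
drive_tool --pt "0.04 -0.07 0.2 0 -1" --pt "0 0 0 0 1" --pt "0 0 0 0 1" --pt "0 0 0 0 1" --pt "0 0 0 0 1" --pt "0 0 0 0 1" --pt "0 0 0 0 1"

```text
t: 21.25
eef_pos: [0.6268, -0.1597, 0.0147]
tool_rot: [0.001, 0.743, 0.669, 0.001]
contact_force: [-1.2, -0.7, 6.8]
gripper_width: 0.647
grasp_force: 54.1
```

Emit:
drive_tool --pt "0 0 -2 0 1" --pt "0 0 -3.5 0 1" --pt "0 0 -4 0 1" --pt "0 0 -3.5 0 1" --pt "0 0 0 0 1" --pt "0 0 0 0 1"

```text
t: 21.85
eef_pos: [0.6263, -0.1597, 0.1443]
tool_rot: [0.001, 0.743, 0.669, 0.001]
contact_force: [-0.2, -0.6, -1.0]
gripper_width: 0.648
grasp_force: 53.5
```

```bash
python3 -c "
from plan import *
plan(*bay(.12),.13,RW)"
```

```text
t 21.85 pos [ 0.6263 -0.1597  0.1443] yaw -6.0 -> shift cm [ 29.22 -20.6    1.4 ] turn -8.2 w 0.648 F [-0.2 -0.6 -1. ]
```

Emit:
drive_tool --pt "3.65 -2.57 0 0 1" --pt "3.65 -2.57 0 0 1" --pt "3.65 -2.57 0 0 1" --pt "3.65 -2.57 0 0 1" --pt "3.65 -2.58 0 0 1" --pt "3.65 -2.58 0 0 1" --pt "3.66 -2.58 0 0 1" --pt "3.66 -2.58 0 0 1"

```text
t: 22.65
eef_pos: [0.4494, 0.1534, 0.1421]
tool_rot: [-0.0, 0.743, 0.669, -0.001]
contact_force: [0.8, -0.4, -1.4]
gripper_width: 0.65
grasp_force: 53.5
```

Emit:
drive_tool --pt "0 0 0.5 -8.2 1" --pt "0 0 0.5 0 1" --pt "0 0 0 0 1" --pt "0 0 0 0 1"

```text
t: 23.05
eef_pos: [0.4517, 0.151, 0.1328]
tool_rot: [-0.0, 0.695, 0.719, -0.001]
contact_force: [0.5, 1.0, -0.4]
gripper_width: 0.648
grasp_force: 53.5
```

```bash
python3 -c "
from plan import *
plan(*bay(.12),.0117,RW)"
```

```text
t 23.05 pos [0.4517 0.151  0.1328] yaw 1.9 -> shift cm [ 0.15  0.04 12.11] turn -0.3 w 0.648 F [ 0.5  1.  -0.4]
```

Emit:
drive_tool --pt "0.1 0 4 0 1" --pt "0 0 4 0 1" --pt "0 0 2.5 0 1" --pt "0 0 0.8 0 1" --pt "0 0 0.4 0 1" --pt "0 0 0 0 1" --pt "0 0 0 0 1"

```text
t: 23.75
eef_pos: [0.4527, 0.1537, 0.0176]
tool_rot: [0.0, 0.694, 0.72, 0.001]
contact_force: [0.7, 0.1, -1.0]
gripper_width: 0.643
grasp_force: 53.4
```

```bash
python3 -c "
from plan import *
plan(*bay(.12),.0117,RW)"
```

```text
t 23.75 pos [0.4527 0.1537 0.0176] yaw 2.2 -> shift cm [-0.13 -0.09  0.59] turn -0.0 w 0.643 F [ 0.7  0.1 -1. ]
```

Emit:
drive_tool --pt "-0.18 -0.09 0.2 0 1" --pt "0 0 0.2 0 1" --pt "0 0 0.15 0 1" --pt "0 0 0 0 1" --pt "0 0 0 0 1"

```text
t: 24.25
eef_pos: [0.451, 0.1517, 0.0116]
tool_rot: [0.0, 0.693, 0.72, 0.0]
contact_force: [-1.8, -1.4, 6.9]
gripper_width: 0.646
grasp_force: 54.4
```

Emit:
drive_tool --pt "0 0 0 0 0.2" --pt "0 0 0 0 -0.2" --pt "0 0 0 0 -1" --pt "0 0 0 0 -1" --pt "0 0 0 0 -1" --pt "0 0 0 0 -1"

```text
t: 24.85
eef_pos: [0.4508, 0.1517, 0.011]
tool_rot: [-0.0, 0.693, 0.721, 0.0]
contact_force: [0.6, 0.4, 0.3]
gripper_width: 1.002
grasp_force: 0.0
```

Emit:
drive_tool --pt "0 0 -2 0 -1" --pt "0 0 -4 0 -1" --pt "0 0 -4 0 -1" --pt "0 0 -4 0 -1" --pt "0 3 -2 0 -1" --pt "0 4 0 0 -1" --pt "0 4 0 0 -1" --pt "0 0 0 0 -1"

```text
t: 25.65
eef_pos: [0.5653, 0.1556, 0.1713]
tool_rot: [0.001, 0.694, 0.72, 0.001]
contact_force: [0.1, -0.2, -0.1]
gripper_width: 1.0
grasp_force: 0.0
```

Run:
```python
from plan import *
from station import imaging
a=np.linspace(0,2*np.pi,40)
MODEL['pipe_clamp']=[box(.036,.046,0,.024),np.array([[x,.02*np.cos(t),.038+.02*np.sin(t)] for x in(-.018,.018) for t in a]),np.array([[.004*np.cos(t),y,.041+.004*np.sin(t)] for y in(.018,.036) for t in a])]
G={'gel_frame':-.12,'lens_tube':-.04,'pipe_clamp':.04,'glass_disc':.12}
V={t:[] for t in G}; ims=[]
for n in('scene','side','wrist'):
    c=cam(imaging.camera_model(n)); im=imaging.read_camera(n); ims.append(im)
    for t,yb in G.items():
        u=proj(c,[[*bay(yb),.03]])[0]
        for d in imaging.cut_out(t,n):
            if np.hypot(*(np.array(d['centre'])-u))<35:
                k=[x for x in cv2.findContours(d['mask'].astype(np.uint8),0,1)[0] if len(x)>8]
                V[t].append((c,cv2.drawContours(np.zeros((400,640),np.uint8),k,-1,1,-1).astype(np.float32))); break
for t,yb in G.items():
    if not V[t]: print(t,'none'); continue
    p,e=fit([*bay(yb),.01,RW],MODEL[t],V[t],yaw='_disc' not in t and 'tube' not in t)
    d=R.from_euler('z',-RW).as_matrix()[:2,:2]@(p[:2]-bay(yb))*1000
    print(t,len(V[t]),p.round(4),round(e,3),'off mm',d.round(1))
cv2.imwrite('pics/end.png',np.hstack([cv2.resize(ims[0][100:300,180:430],(500,400)),cv2.resize(ims[1][120:300,170:350],(300,300),)[:,:].copy() if 0 else cv2.resize(ims[1][110:310,170:320],(300,400))])[:,:,::-1])
o=readout.get_obs();print(o['t'],o['eef_pos'],o['contact_force'])
```

```text
gel_frame 3 [ 0.4596 -0.0861  0.0061 -0.2043] 2.082 off mm [-1.4  1.4]
lens_tube 3 [ 0.4575 -0.0079  0.0092  0.038 ] 0.579 off mm [-0.6 -0.4]
pipe_clamp 3 [ 0.4543  0.0731  0.0102 -0.0621] 0.471 off mm [-0.6  0.7]
glass_disc 2 [0.4498 0.1522 0.0099 0.038 ] 0.056 off mm [-2.1 -0.1]
26.4 [0.56072159 0.15587179 0.17106385] [-0.14652706  0.1268461  -0.76868597]
```

View pics/end.png

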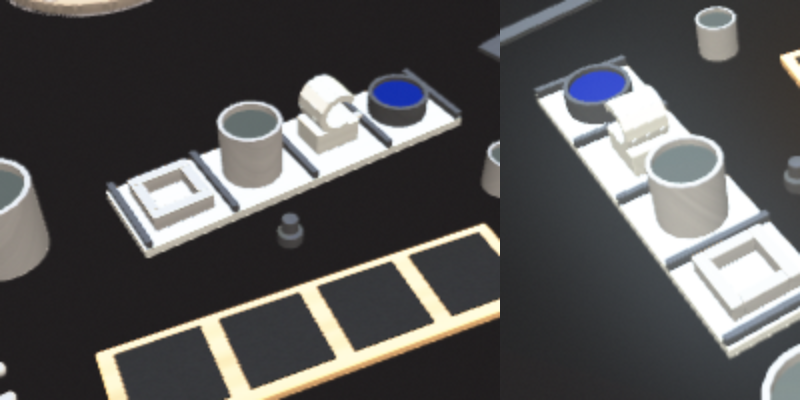

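The final views show frame, tube, clamp and disc upright, one in each bay from right to left. The poor frame fit comes from bad masks; my earlier fit put it about 0.6 mm off. The gripper is clear.

```bash
python3 -c "
from station import hand_in
print(hand_in())"
```

```text
the job is handed in; nothing more can be done
None
```

The job is handed in: the row is reversed on the rack (disc, clamp, tube, frame from the robot's left), each piece upright on the floor of its own bay and within about 2 mm of its centre, in about 26 s of the 96 s allowed.

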